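Set up the optical gauge for the next hub

ROBOT

A 7-joint arm with a two-finger parallel gripper is mounted at the origin on the work surface. World frame = base frame: x ahead of the robot, y to its left, z up, the work surface at z = 0. Lengths are in m, angles in rad, forces in N, time in s.
With the tool pointing down it reaches from about 0.425 to 1.025 m from the base axis. Payload 3.6 kg.
Tool frame: the origin (TCP) lies at the very end of the fingers, on their centre line; the grasp point (between the pads) lies 19 mm behind it; z points along the fingers, y is the line along which they close (so a half turn about z gives the same grasp; the last joint's range is limited). The gripper opens to 85 mm and grips with 20 to 120 N. Pads are 22 mm wide; open, the fingers measure 114 mm over their backs; the gripper's body (76 mm by 85 mm) begins 54 mm behind the grasp point. The pads swing forward as they close: fully open they stand 13 mm farther back than shut.
Start: joints at [-1.341, 0.591, 0.048, 1.609, -0.033, 0.943, -0.034], TCP at [0.231, 0.687, 0.231] pointing down, gripper open.
Joint ranges: [-2.69, 2.69], [-0.47, 2.24], [-1.27, 1.36], [0.19, 2.51], [-1.53, 4.68], [0.08, 2.07], [-3.09, 3.09]. Speed limits (rad/s): [2.57, 2.57, 3.14, 3.14, 3.14, 3.14, 3.14].

INTERFACE

Orientations are given as a unit quaternion [x, y, z, w].
In Python, from rig import arm, effector, status, snapshot, ticket gives the robot as it stands. The module is installed in compiled form; this text tells all that it offers. Calls block until the motion is done:
- arm.move_to(position, orientation): joint-space move of the TCP to a pose.
- arm.movel(position, ori=None, vel=0.15): straight line of the TCP; ori=None keeps the orientation; vel is the mean speed in m/s.
- arm.set_joints(angles): joint-space move.
- effector.open_gripper() and effector.clamp(grasp_force=None): open the fingers fully, or close them until they stop; grasp_force is the grip in N (None keeps the last).
- arm.dwell(seconds).
- arm.solve_ik(position, orientation): joint angles nearest the present ones, or None.
- status.read_state(): the state.
- snapshot(name): name is "scene" or "top" or "wrist"; returns a dict with "pixels" (400x640x3 uint8, red, green, blue), "fx", "fy", "cx", "cy" (pixels), "R" (3x3) and "t" (3): a world point X has camera coordinates R X + t. Camera axes: x right, y down, z forward; pixel columns grow to the right and rows downward; lengths in m; the calibration is good to about 2 mm. A picture is of the moment at which its call begins. There is no depth.
A pose or a line that the arm cannot do raises arm.PlanningError and nothing moves.
- ticket.close_job(): hands the job in; it is judged then, once.
The state is a dict: "t": time; "q": joint angles; "qvel": joint speeds; "joint_efforts": joint torques, N m; "ee_pos": TCP position; "ee_rot": TCP orientation; "wrist_force": force on the tool from outside, world axes, zero at the start; "wrist_torque": the same for the moment, N m; "gripper_width": finger opening in m; "grip_force": force on a finger pad.
Only numpy, scipy, OpenCV 4.12 (cv2) and the standard library are available. Lean on these libraries where they do the work, as an engineer would, in place of code of your own. Each camera call takes 0.05 s, during which the arm holds its last target. There are 200 camera calls.

TASK

Slide the flanged steel hub across the dark measuring plate, never lifting or tipping it, from the waiting corners into the middle of the printed ring in front of the lens, and let go of it. Then turn the black focus knob on the tilted control box until its pointer lines up with the light index line on the dark grey bezel around it, and let go. Do not turn the bezel, and leave the hub in its ring and the caliper and the stepped shaft where they are.

Things in the scene. Friction and masses are not known exactly. Their poses are not given: they have to be found in the camera images.
- hub: the flanged hub: plain steel, loose, about 0.5 to 0.9 kg; round flange 70 mm in diameter and 12 mm thick, on it a coaxial round boss 38 mm in diameter from 12 to 57 mm height. Origin: centre of the underside; z along its axis (up). Stands at the start inside the four waiting corners on the plate
- plate: dark measuring plate fixed on the bench, 240 mm (x) by 260 mm (y), 20 mm thick. Origin: centre of the underside; flat free top at 20 mm; y runs along the line from one marked position to the other, x away from the robot. The waiting corners and the ring lie 130 mm apart, at x = -50 mm, y = +/-65 mm; which is which varies
- ring_center (a point): centre of the printed ring (light line 82 mm in diameter, flush) on the plate's top: where the hub's axis must come. The fixed lens and its camera stand on the +x side of it: lens front 80 mm from the centre, camera 50 mm wide out to 170 mm, up to 80 mm above the plate's top. Axes as the plate's
- knob: the focus knob: black ribbed round grip 42 mm in diameter and 34 mm high, turning endlessly and stiffly (about 0.12 N m) with no stops on the way; it stays where it is left. Origin: on its axis at its foot, on the bezel's top face. z: along the turning axis outward from the box, leaning 25 degrees from vertical towards the robot side; x points from the axis to its pointer
- bezel: flat dark grey metal ring around the knob's foot, 80 mm in diameter and 4 mm thick, stiff; it carries the index line, which must stay where it is. Origin: on the same axis, on the housing's sloping face (110 mm by 110 mm); z along the axis outward; x points from the axis to the index line
- knob_pointer (a point): tip of the knob's light pointer, 29 mm from the axis, just above the bezel's face; a light stripe runs from it up the knob's side and over its top to the middle
- index_mark (a point): inner end of the light index line (3.5 mm wide, out to the rim) on the bezel, 29 mm from the axis; the pointer's tip coincides with this point when the knob is set
- caliper: bystander: dial caliper lying flat, 200 mm long (along its x), jaws reaching 39 mm to its -y, 16 mm high. Origin: centre of the beam, at the bench
- shaft: bystander: stepped steel shaft standing upright, 36 mm diameter at the foot, 80 mm high. Origin: centre of the underside
Mind the look-alikes: they are no part of the job. Leave any blue look-alike of the part that bears knob alone. What is shaped like the hub but orange is not meant.

How it is judged:
On the way, in this order (a step that is already met when the one before it is completed fails the run):
1. the hub stands free in the middle of the ring, the fingers off it (horizontal distance between hub and ring_center below 0.006 m and z of hub in the frame of ring_center below 0.003 m and angle between hub's own z axis and vertical below 0.05 rad and linear speed of hub below 0.01 m/s and contact force between the fingers and hub below 0.1 N), for 0.2 s.
2. the knob's pointer is at the index line (distance between knob_pointer and index_mark below 0.003 m), for 0.2 s.
At the end, for the whole second after the job is handed in: The hub stands flat on the plate at rest, its axis within 6 mm of the ring's centre, and the knob is at rest with its pointer tip within 3 mm (6 degrees) of the index line (horizontal distance between hub and ring_center below 0.006 m and z of hub in the frame of ring_center below 0.003 m and angle between hub's own z axis and vertical below 0.05 rad and distance between knob_pointer and index_mark below 0.003 m and linear speed of hub below 0.01 m/s and angular speed of knob below 0.05 rad/s); the robot touches nothing.
It fails at once if the hub is lifted more than 6 mm off the plate (z of hub in the frame of plate above 0.026 m).
It fails at once if the hub is tipped by more than about 9 degrees (angle between hub's own z axis and vertical above 0.15 rad).
It fails at once if the bezel with its index line is turned by more than 3 mm at the line (distance of index_mark from where it was at the start of the episode above 0.003 m).
It fails at once if the caliper or the shaft is displaced by more than 20 mm or the shaft knocked over (distance of any of caliper, shaft from where it was at the start of the episode above 0.02 m or angle between shaft's own z axis and vertical above 0.5 rad).
It also fails if it takes over 72 s, if anything falls off the work surface, if the arm or the gripper's body presses on something with over 40 N, if the wrist force passes 120 N, or if a joint passes its speed limit or range.

## Working session

There is one attempt and no reset: what is moved stays moved. The work goes in short steps, each a Python script; the robot and the scene stay as the last script left them, time stands still between calls to the robot, and variables do not carry over. Pictures are saved under pics/ and viewed, at most 10 in all, crops included, and the job is handed in when it is done.

```bash
mkdir -p pics; cat > h.py <<'E'
import numpy as np, cv2, pickle
from rig import arm, effector, status, snapshot, ticket
from scipy.spatial.transform import Rotation as Rn
def snap(n,f):
    s=snapshot(n); cv2.imwrite(f'pics/{f}.png',s['pixels'][:,:,::-1]); pickle.dump(s,open(f'pics/{f}.pkl','wb')); return s
def load(f): return pickle.load(open(f'pics/{f}.pkl','rb'))
def ray(s,u,v):
    R=np.array(s['R']);t=np.array(s['t']); d=R.T@np.array([(u-s['cx'])/s['fx'],(v-s['cy'])/s['fy'],1.]); return -R.T@t,d
def onz(s,u,v,z):
    o,d=ray(s,u,v); return o+d*(z-o[2])/d[2]
def proj(s,X):
    c=np.array(s['R'])@np.asarray(X)+np.array(s['t']); return np.array([s['fx']*c[0]/c[2]+s['cx'],s['fy']*c[1]/c[2]+s['cy']])
E
python3 - <<'E'
from h import *
for n in ('scene','top'):
    s=snap(n,n+'0'); print(n,s['fx'],s['cx'],s['cy'],-np.array(s['R']).T@np.array(s['t']))
print(np.array(s['R'])); st=status.read_state(); print(st['t'],st['ee_rot'],st['gripper_width'])
E
```

```text
scene 482.3217158536726 310.1882871950762 205.52088546469727 [ 1.34871435 -0.30232164  1.05341737]
top 492.52245880701656 321.1754392604657 199.66123634064093 [ 0.26577072 -0.06858062  1.34692631]
[[ 9.32714830e-03 -9.99953982e-01  2.24478236e-03]
 [-9.82279457e-01 -9.58247885e-03 -1.87177039e-01]
 [ 1.87189936e-01 -4.59175604e-04 -9.82323632e-01]]
0.1 [ 1.61141648e-01  9.86930752e-01 -1.02393591e-03 -1.05645342e-04] 0.08566048552818085
```

View pics/top0.png

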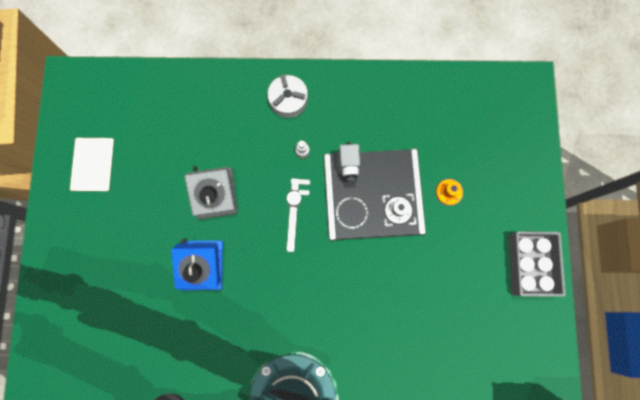

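View pics/scene0.png

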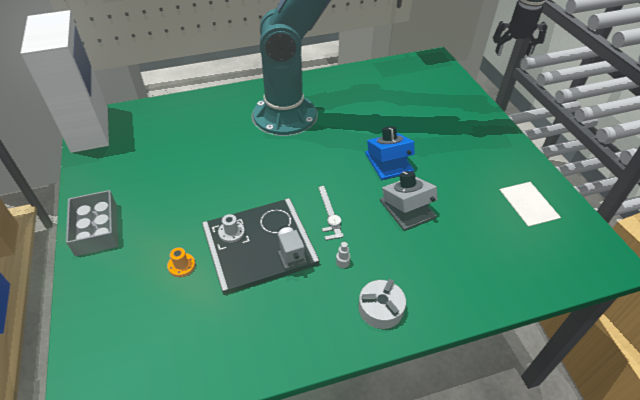

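The top view shows the steel hub at (398,210), with the orange look-alike at (449,191) left out. The ring is at (352,213). The grey box with the wanted knob is at (210,193), with the blue look-alike at (195,268) left out. The caliper is at about (292,215) and the shaft at (302,148). Next I'll get rough positions and move the wrist camera above the hub and ring.

```bash
python3 - <<'E'
from h import *
s=load('top0')
for n,u,v,z in (('hub',398,210,.03),('ring',352,213,.02),('knob',208,193,.12),('cal0',291,250,0),('cal1',295,180,0),('shaft',302,148,.04),('pl',331,239,.02),('pr',424,234,.02)): print(n,onz(s,u,v,z).round(3))
h=onz(s,398,210,.03);r=onz(s,352,213,.02);m=(h+r)/2
q=[1,0,0,0]
# tool y along world y
for yaw in (0,np.pi):
    o=(Rn.from_euler('z',yaw)*Rn.from_quat(q)).as_quat(); j=arm.solve_ik([m[0]-.0,m[1],.33],o); print(yaw,None if j is None else np.round(j,2))
E
python3 -c "
import cv2
a=cv2.imread('pics/top0.png');b=cv2.imread('pics/scene0.png')
import numpy as np
c=cv2.resize(a[135:305,160:480],(800,425),interpolation=3)
cv2.imwrite('pics/c1.png',c)"
```

```text
hub [ 0.49  -0.278  0.03 ]
ring [ 0.482 -0.154  0.02 ]
knob [0.514 0.219 0.12 ]
cal0 [0.382 0.012 0.   ]
cal1 [0.578 0.005 0.   ]
shaft [ 0.659 -0.015  0.04 ]
pl [ 0.411 -0.097  0.02 ]
pr [ 0.427 -0.349  0.02 ]
0 [-0.39  0.34  0.96  1.96 -0.33  1.   -0.85]
3.141592653589793 [-0.31  0.31  0.82  1.96 -0.27  0.99  2.21]
```

View pics/c1.png

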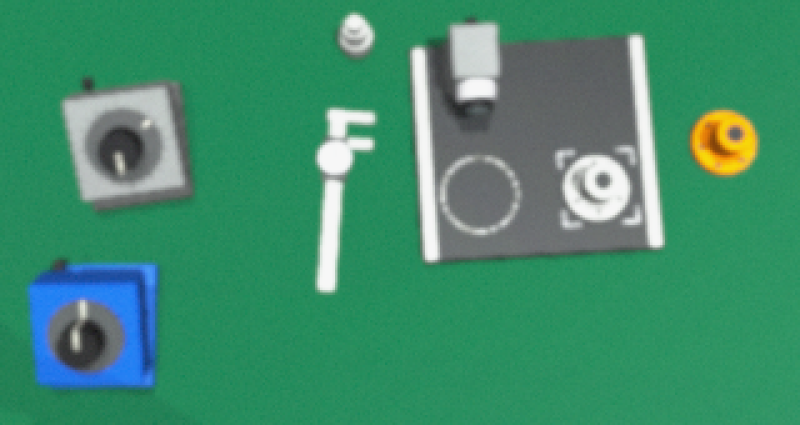

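The crop confirms the picks. The plain steel hub sits in the corners at crop (597,187). The grey box's knob is at (123,148), with its pointer aiming down and the index at (147,124), upper right. Now for close wrist views of the knob and of the hub with the ring.

```bash
python3 - <<'E'
from h import *
s=snapshot('wrist'); st=status.read_state()
T=Rn.from_quat(st['ee_rot']).as_matrix(); c=-np.array(s['R']).T@np.array(s['t'])
print('cam in tool',T.T@(c-np.array(st['ee_pos'])), 'cam axes in tool',(T.T@np.array(s['R']).T).round(3), s['fx'])
ti=np.radians(25)
Rt=np.column_stack([[np.cos(ti),0,np.sin(ti)],[0,-1,0],[np.sin(ti),0,-np.cos(ti)]])
for a in (0,np.pi):
    o=(Rn.from_matrix(Rt)*Rn.from_euler('z',a)).as_quat()
    for p in ([.45,.219,.33],[.40,.219,.35]):
        j=arm.solve_ik(p,o); print(a,p,None if j is None else np.round(j,2))
E
```

```text
cam in tool [ 0.06948002 -0.0009441  -0.14241046] cam axes in tool [[ 0.001 -0.96  -0.28 ]
 [ 1.     0.001  0.001]
 [-0.001 -0.28   0.96 ]] 335.1715601628757
0 [0.45, 0.219, 0.33] [-1.8   0.09  1.18  2.27  0.35  0.51 -2.48]
0 [0.4, 0.219, 0.35] [-1.73 -0.1   0.86  2.3   0.64  0.72 -2.88]
3.141592653589793 [0.45, 0.219, 0.33] [-1.05  0.05  0.35  2.25  0.5   0.56  0.48]
3.141592653589793 [0.4, 0.219, 0.35] [-1.15 -0.05  0.33  2.28  0.55  0.67  0.35]
```

```bash
python3 - <<'E'
from h import *
ti=np.radians(25)
Rt=np.column_stack([[np.cos(ti),0,np.sin(ti)],[0,-1,0],[np.sin(ti),0,-np.cos(ti)]])
arm.move_to([.45,.219,.33],(Rn.from_matrix(Rt)*Rn.from_euler('z',np.pi)).as_quat())
s=snap('wrist','k1')
arm.move_to([.478,-.216,.30],[1,0,0,0])
s2=snap('wrist','p1')
cv2.imwrite('pics/c2.png',cv2.resize(np.vstack([s['pixels'],s2['pixels']])[:,:,::-1],(480,600),interpolation=3))
print(status.read_state()['t'], status.read_state()['q'])
E
```

```text
3.75 [-0.506344    0.48524915  1.19445762  2.01440547 -0.53927034  1.0083476
 -0.61376835]
```

View pics/c2.png

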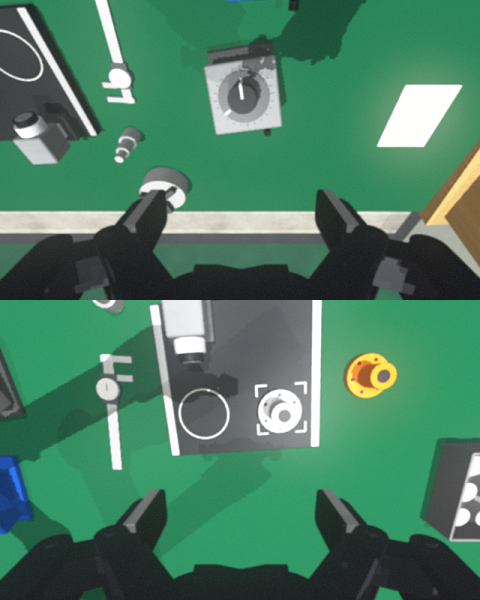

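The wrist views show the ring at about (272,151) and the hub flange at about (373,147) in p1. In k1 the grey knob is at about (321,128), with its pointer up and the index at about (301,150). I'll fit circles for these next.

```bash
cat >> h.py <<'E'
def circ(P):
    A=np.c_[2*P[:,:2],np.ones(len(P))]; b=(P[:,:2]**2).sum(1); c=np.linalg.lstsq(A,b,rcond=None)[0]; return c[:2],np.sqrt(c[2]+c[:2]@c[:2])
def robcirc(s,pts,z):
    P=np.array([onz(s,u,v,z) for u,v in pts])
    for _ in range(6):
        c,r=circ(P); e=np.abs(np.hypot(*(P[:,:2]-c).T)-r); P=P[e<=max(.0015,2*np.median(e))]
    return c,r,len(P)
def near(m,c,lo,hi):
    v,u=np.nonzero(m); d=np.hypot(u-c[0],v-c[1]); k=(d>=lo)&(d<=hi); return np.c_[u[k],v[k]]
def hubring(s,hub,ring):
    """hub, ring: rough pixels"""
    px=s['pixels'].astype(int); L=(px.min(2)>130).astype(np.uint8)
    rp=near(L,ring,22,45); out={'ring':robcirc(s,rp,.02)}
    # flange outer edge: first dark->bright going inwards, along radial lines
    pts=[]; g=px.min(2)
    for a in np.radians(np.arange(0,360,4)):
        for d in np.arange(20,36,.5):   # walk outwards until dark plate
            u,v=hub[0]+d*np.cos(a),hub[1]+d*np.sin(a)
            if g[int(round(v)),int(round(u))]<115: pts.append((u,v)); break
    out['hub']=robcirc(s,pts,.030); return out
E
python3 - <<'E'
from h import *
s=load('p1'); o=hubring(s,(373,147),(272,151)); print(o)
h=o['hub'][0];r=o['ring'][0]; d=r-h; print(np.hypot(*d),'yaw',np.degrees(np.arctan2(-d[0],d[1])))
# plate strips
px=s['pixels'].astype(int); L=((px.min(2)>140)*255).astype(np.uint8)
for nm,x0,x1 in (('L',195,245),('R',405,435)):
    v,u=np.nonzero(L[40:190,x0:x1]); P=np.array([onz(s,a+x0,b+40,.02)[:2] for a,b in zip(u,v)])
    l=cv2.fitLine(P.astype(np.float32),cv2.DIST_HUBER,0,.001,.001).ravel(); print(nm,np.degrees(np.arctan2(l[1],l[0])),len(P),l)
i=s['pixels'][90:200,200:440,::-1]; k=load('k1')['pixels'][50:190,255:395,::-1]
i=cv2.resize(i,None,fx=2.5,fy=2.5,interpolation=3); k=cv2.resize(k,(560,560),interpolation=3)[:,:]
c=np.zeros((600,800,3),np.uint8); c[:300,:]=cv2.resize(i,(600,275)).shape and 0
cv2.imwrite('pics/k1c.png',k)
E
```

```text
{'ring': (array([ 0.48680273, -0.15239121]), np.float64(0.04136588774778085), 474), 'hub': (array([ 0.49413085, -0.27764829]), np.float64(0.03588304994658884), 24)}
0.12547126111865176 yaw 3.3482530962920363
L 1.289681 2292 [ 0.9997467   0.02250728  0.5704309  -0.09407501]
R 1.914909 2552 [ 0.99944156  0.03341525  0.52498424 -0.33417875]
```

View pics/k1c.png

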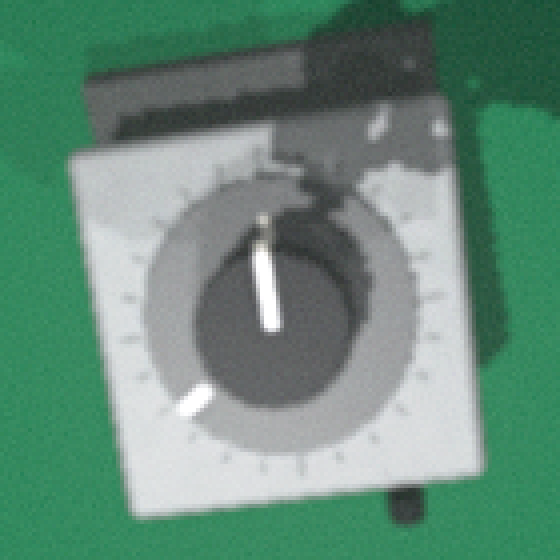

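The crop shows the grey housing's face corners at crop (70,152), (450,95), (485,472) and (132,518). The knob's middle is at (272,328), the pointer tip near (263,218), and the index line's inner end near (209,389). I'll solve the face pose by PnP and refine the hub fit.

```bash
cat > knob.py <<'E'
from h import *
s=load('k1'); R=np.array(s['R']);t=np.array(s['t'])
f=lambda u,v:(255+u/4-.4,50+v/4-.4)
img=np.array([f(70,152),f(450,95),f(485,472),f(132,518)])
# camera image up = towards robot (-x): corners in face frame, X=down slope(towards robot), Y=right in image..., z outward
obj=np.array([[.055,.055,0],[.055,-.055,0],[-.055,-.055,0],[-.055,.055,0]])[:, :]
# image: up=+X(face), left=?; outward z toward viewer: X up, Y left, z out
K=np.array([[s['fx'],0,s['cx']],[0,s['fy'],s['cy']],[0,0,1.]])
n,rv,tv,err=cv2.solvePnPGeneric(obj,img,K,None,flags=cv2.SOLVEPNP_IPPE)
sol=[]
for r,tt,e in zip(rv,tv,err):
    F=R.T@cv2.Rodrigues(r)[0]; c=R.T@(tt.ravel()-t); sol.append((F,c))
    print('centre',c.round(4),'z',F[:,2].round(3),'tilt',np.degrees(np.arccos(F[2,2])).round(1),'az',np.degrees(np.arctan2(F[1,2],F[0,2])).round(1),'X',F[:,0].round(3),e.ravel())
F,c=sol[0]
def onface(u,v,h):
    o,d=ray(s,*f(u,v)); q=F.T@(o-c); w=F.T@d; return q+w*(h-q[2])/w[2]
print('bezel c',onface(281.5,316,.004).round(4),'knobtop c',onface(274,328,.038).round(4))
for n,u,v,h in (('tip',263,218,.005),('idx',209,389,.004),('idxout',182,412,.004)):
    q=onface(u,v,h); print(n,q.round(4),np.degrees(np.arctan2(q[1],q[0])).round(1),np.hypot(*q[:2]).round(4))
E
python3 - <<'E'
import knob
from h import *
s=load('p1'); L=((s['pixels'].min(2)>130)*255).astype(np.uint8)
L=cv2.morphologyEx(L,cv2.MORPH_OPEN,np.ones((7,7)))
n,lab,stt,cen=cv2.connectedComponentsWithStats(L)
i=min(range(1,n),key=lambda i:np.hypot(*(cen[i]-(373,147)))); print(stt[i],cen[i])
cs,_=cv2.findContours((lab==i).astype(np.uint8),0,1); H=cv2.convexHull(cs[0])[:,0]
print(robcirc(s,H,.03),cv2.fitEllipse(H))
E
```

```text
centre [0.5292 0.2258 0.0755] z [-0.394  0.003  0.919] tilt 23.2 az 179.6 X [-0.911 -0.138 -0.389] [0.20368554]
centre [0.5275 0.2255 0.075 ] z [-0.591 -0.034  0.806] tilt 36.3 az -176.7 X [-0.796 -0.135 -0.59 ] [0.88515965]
bezel c [0.001  0.0008 0.004 ] knobtop c [0.002  0.0033 0.038 ]
tip [0.0294 0.0024 0.005 ] 4.7 0.0295
idx [-0.0175  0.0252  0.004 ] 124.8 0.0307
idxout [-0.0232  0.0343  0.004 ] 124.1 0.0414
[ 344    0   86  196 7035] [398.24889837 130.55081734]
(array([ 0.54512274, -0.33334655]), np.float64(0.11081430583000698), 8) ((386.6760559082031, 81.53190612792969), (106.03430938720703, 259.8919372558594), 176.43682861328125)
```

```bash
python3 - <<'E'
from h import *
h=np.array([.4941,-.2776]); r=np.array([.4868,-.1524])
q=(Rn.from_euler('z',2.5,degrees=True)*Rn.from_quat([1,0,0,0])).as_quat()
arm.move_to([*h,.20],q); snap('wrist','p2')
arm.movel([*h,.041],q,vel=.1)
effector.clamp(25); st=status.read_state(); print(st['t'],st['gripper_width'],st['grip_force'],st['wrist_force'],st['ee_pos'])
E
python3 - <<'E'
import cv2,sys
sys.path.insert(0,'.')
a=cv2.imread('pics/p2.png'); cv2.imwrite('pics/p2v.png',a)
E
```

```text
6.5833 0.03727532280107671 25.05052149295807 [-0.61054656  0.71123369  3.05475419] [ 0.49420639 -0.27771138  0.04126157]
```

View pics/p2v.png

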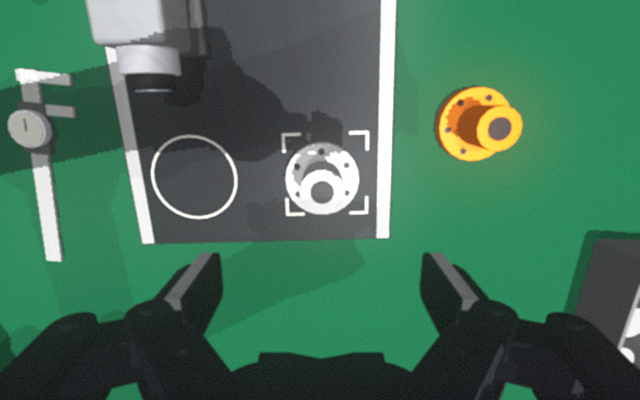

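p2 shows the flange ellipse centred at about (322,178) with edges at 285..359 and 141..215, and the ring centred at about (194,177). The boss is gripped at a width of 37 mm. I'll refine the ring from this view and slide.

```bash
python3 - <<'E'
from h import *
s=load('p2'); L=(s['pixels'].min(2)>130)
p=near(L,(194,177),34,50); ring=robcirc(s,p,.02); print(ring)
hub=robcirc(s,np.array([(285,178),(359,178),(322,141),(296,152),(348,152),(296,204),(348,204)]),.031); print(hub)
hx=hub[0][0]; st=status.read_state(); e=np.array(st['ee_pos'])
off=np.array([hx-e[0],0]); print('off',off)
r=(ring[0]+np.array([.4868,-.1524]))/2
tgt=r-off; 
if abs(off[0])<.006:
    arm.movel([*tgt,e[2]],None,vel=.05); arm.dwell(.3)
    st=status.read_state(); print(st['ee_pos'],st['wrist_force'],st['gripper_width'])
    effector.open_gripper(); arm.movel([*tgt,.20],None,vel=.15); s=snap('wrist','p3'); print(status.read_state()['t'])
    c=proj(s,[*r,.02]); print(c); c=c.astype(int); a=s['pixels'][max(c[1]-75,0):c[1]+75,c[0]-75:c[0]+75,::-1]; cv2.imwrite('pics/p3c.png',cv2.resize(a,None,fx=4,fy=4,interpolation=3))
E
```

```text
(array([ 0.4868116 , -0.15291937]), np.float64(0.041016367209896036), 694)
(array([ 0.49404675, -0.27902915]), np.float64(0.03544380873927386), 7)
off [-0.00015965  0.        ]
[ 0.48692041 -0.1526969   0.04122497] [ 0.84549813 -5.26002961  0.85294534] 0.03747692490598886
11.325
[320.33176659 175.91067794]
```

View pics/p3c.png

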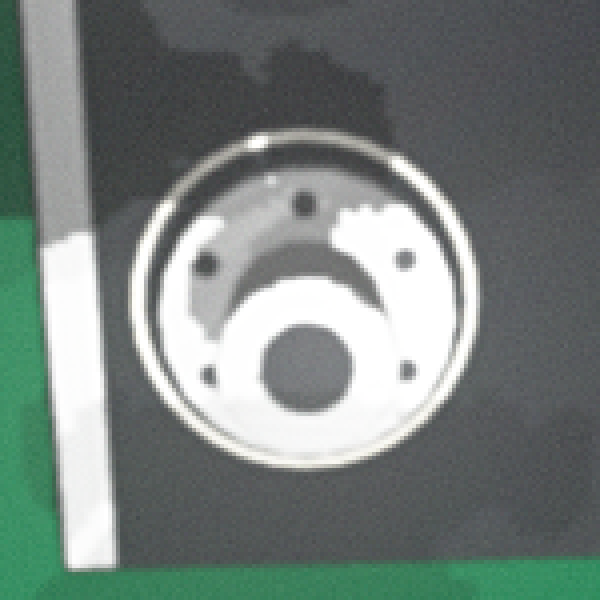

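The crop shows the hub inside the ring. The ring spans u 130–478 and v 130–468, and the flange spans u 158–458 and v 165–462. I'll compare that with what a centred hub would look like.

```bash
python3 - <<'E'
from h import *
s=load('p3'); o=np.array([320-75,175-75])
def f(u,v): return o+(np.array([u,v])+.5)/4-.5
mid=lambda P,z:np.mean([onz(s,*f(*p),z)[:2] for p in P],0)
a=np.radians(np.arange(0,360,2))
r=np.array([onz(s,*f(304+174*np.cos(t),299+169*np.sin(t)),.02) for t in a]); cr=circ(r); print('ring',cr)
g=s['pixels'].min(2).astype(int); pts=[]
h0=np.array(f(308,313))
for t in a:   # flange rim seen as bright disc against dark gap: walk in from ring's inner side
    for d in np.arange(40,30,-.25):
        pass
c=cr[0]
for z,r_ in ((.032,.035),(.02,.035)):
    P=np.array([proj(s,[c[0]+r_*np.cos(t),c[1]+r_*np.sin(t),z]) for t in a]); Q=(P-o+.5)*4-.5
    print(z,'u',Q[:,0].min().round(),Q[:,0].max().round(),'v',Q[:,1].min().round(),Q[:,1].max().round())
P=proj(s,[*c,.077]); print('boss top centre',((P-o+.5)*4-.5).round(), 'px/mm at top', s['fx']/( (np.array(s['R'])@np.array([*c,.077])+s['t'])[2])*4/1000)
E
```

```text
ring (array([ 0.48683928, -0.15293962]), np.float64(0.04248760384367777))
0.032 u 156.0 452.0 v 167.0 456.0
0.02 u 161.0 447.0 v 161.0 441.0
boss top centre [303. 365.] px/mm at top 4.890926871882475
```

The hub sits within about 1 mm of the ring's centre, so step 1 is done. Next is the knob. I'll go to a pre-grasp pose on its axis and check from near.

```bash
cat > kf.py <<'E'
from h import *
az=np.radians(188.);ti=np.radians(25)
Z=np.array([np.sin(ti)*np.cos(az),np.sin(ti)*np.sin(az),np.cos(ti)])
X=np.array([np.cos(ti)*np.cos(az),np.cos(ti)*np.sin(az),-np.sin(ti)]); Y=np.cross(Z,X)
C=np.array([.5292,.2258,.0755])+.001*X+.0008*Y   # axis on the housing face
def ori(deg):  # tool x at angle deg (about Z) from X
    a=np.radians(deg); x=np.cos(a)*X+np.sin(a)*Y; return Rn.from_matrix(np.column_stack([x,np.cross(-Z,x),-Z])).as_quat()
def onax(s,u,v,h,C=C):
    o,d=ray(s,u,v); F=np.column_stack([X,Y,Z]); q=F.T@(o-C);w=F.T@d; return q+w*(h-q[2])/w[2]
E
python3 - <<'E'
from kf import *
st=status.read_state(); p=np.array(st['ee_pos'])
arm.movel([p[0],p[1],.28],None,vel=.2)
arm.move_to(C+.16*Z,ori(0)); s=snap('wrist','k2'); st=status.read_state(); print(st['t'],np.round(st['q'],2))
c=proj(s,C+.02*Z); print(c, proj(s,C+.038*Z))
c=c.astype(int); a=s['pixels'][max(c[1]-75,0):c[1]+75,c[0]-75:c[0]+75,::-1]; print(max(c[1]-75,0),c[0]-75,a.shape); cv2.imwrite('pics/k2c.png',cv2.resize(a,None,fx=4,fy=4,interpolation=3))
E
```

```text
13.3167 [-1.02  0.26  0.45  2.38  0.56  0.15  0.56]
[324.11405634 183.83128479] [324.28298712 189.1530291 ]
108 249 (150, 150, 3)
```

View pics/k2c.png

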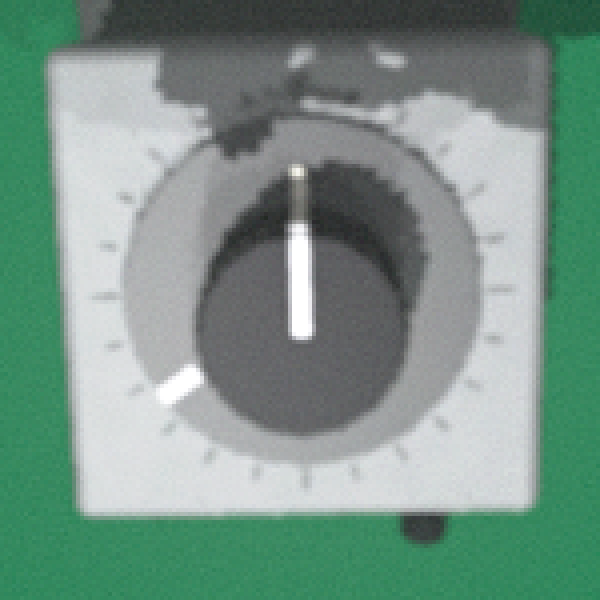

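k2 shows the knob's top centred at crop (301,333), the pointer tip at (297,167), the index running from (202,375) to (160,397), and the bezel spanning 122–484 by 113–467.

```bash
python3 - <<'E'
from kf import *
s=load('k2'); f=lambda u,v:(249+(u+.5)/4-.5,108+(v+.5)/4-.5)
a=np.radians(np.arange(0,360,10))
kt=np.array([onax(s,*f(301.5+106.5*np.cos(t),333+104*np.sin(t)),.038) for t in a]); print('knob top',circ(kt))
bz=np.array([onax(s,*f(303+181*np.cos(t),290+177*np.sin(t)),.004) for t in a]); cb=circ(bz); print('bezel',cb)
for n,u,v,h in (('tip',297,167,.005),('i0',202,375,.004),('i1',160,397,.004),('st0',302,335,.038),('st1',299,228,.038)):
    q=onax(s,*f(u,v),h); d=q[:2]-cb[0]; print(n,q.round(4),np.degrees(np.arctan2(d[1],d[0])).round(1),np.hypot(*d).round(4))
q0=status.read_state()['q']
for k in (.1,.05,.012):
  j=arm.solve_ik(C+k*Z,ori(0)); print(k,None if j is None else np.round(j,2))
E
```

```text
knob top (array([-0.00194373,  0.00023238]), np.float64(0.021847273032762692))
bezel (array([-0.00205415, -0.0003525 ]), np.float64(0.04139292956585043))
tip [0.0277 0.001  0.005 ] 2.6 0.0298
i0 [-0.0207  0.0231  0.004 ] 128.5 0.03
i1 [-0.0261  0.033   0.004 ] 125.7 0.0411
st0 [-0.0019  0.0001  0.038 ] 69.5 0.0005
st1 [0.0202 0.0007 0.038 ] 2.8 0.0223
0.1 [-0.22  0.41 -0.51  2.36  1.53  0.41 -0.38]
0.05 [-0.07  0.57 -0.7   2.34  1.72  0.56 -0.53]
0.012 [-0.07  0.67 -0.7   2.32  1.83  0.6  -0.61]
```

The axis lines up. The sizes suggest the knob is several mm nearer to the camera than assumed, so I'll triangulate the stripe and index blobs from k1, k2 and a new view from the flipped wrist. The flipped wrist also gives the better joint range.

```bash
cat > tri.py <<'E'
from kf import *
def blobs(s,C=C,out=None):
    """white stripe and index centroid pixels inside the bezel"""
    g=s['pixels'].min(2); th=np.radians(np.arange(0,360,10))
    poly=np.array([proj(s,C+.01*Z-.002*X+.036*(np.cos(t)*X+np.sin(t)*Y)) for t in th]).astype(np.int32)
    m=np.zeros(g.shape,np.uint8); cv2.fillPoly(m,[poly],255)
    n,l,stt,cen=cv2.connectedComponentsWithStats(((g>190)&(m>0)).astype(np.uint8))
    return [(tuple(cen[i].round(1)),int(stt[i][4])) for i in range(1,n) if stt[i][4]>=8]
def tri(obs):
    A=0;b=0
    for s,u,v in obs:
        o,d=ray(s,u,v); d/=np.linalg.norm(d); P=np.eye(3)-np.outer(d,d); A=A+P; b=b+P@o
    x=np.linalg.solve(A,b); return x,[np.round(proj(s,x)-(u,v),1) for s,u,v in obs]
E
python3 - <<'E'
from tri import *
j=arm.solve_ik(C+.16*Z,ori(180)); print(np.round(j,2) if j is not None else None)
arm.move_to(C+.16*Z,ori(180)); s3=snap('wrist','k3'); st=status.read_state(); print(st['t'],np.round(st['q'],2))
for f in ('k1','k2','k3'): print(f,blobs(load(f)))
for k in (.06,.012):
  q=arm.solve_ik(C+k*Z,ori(180)); print(k,None if q is None else np.round(q,2))
c=proj(s3,C+.02*Z).astype(int); a=s3['pixels'][max(c[1]-75,0):c[1]+75,c[0]-75:c[0]+75,::-1]; print(max(c[1]-75,0),c[0]-75,a.shape); cv2.imwrite('pics/k3c.png',cv2.resize(a,None,fx=4,fy=4,interpolation=3))
E
```

```text
[-1.02  0.26  0.45  2.38  0.56  0.15  0.56]
13.6167 [-1.02  0.26  0.45  2.38  0.56  0.15  0.56]
k1 [((np.float64(321.1), np.float64(121.9)), 89), ((np.float64(304.5), np.float64(148.8)), 41)]
k2 [((np.float64(323.6), np.float64(178.0)), 152), ((np.float64(294.8), np.float64(202.9)), 57)]
k3 [((np.float64(321.9), np.float64(150.1)), 8), ((np.float64(322.6), np.float64(177.8)), 140), ((np.float64(293.6), np.float64(202.5)), 58)]
0.06 [-0.63  0.47  0.04  2.36  2.03  0.19  2.25]
0.012 [-0.48  0.57 -0.14  2.34  2.14  0.31  2.16]
108 248 (150, 150, 3)
```

View pics/k3c.png

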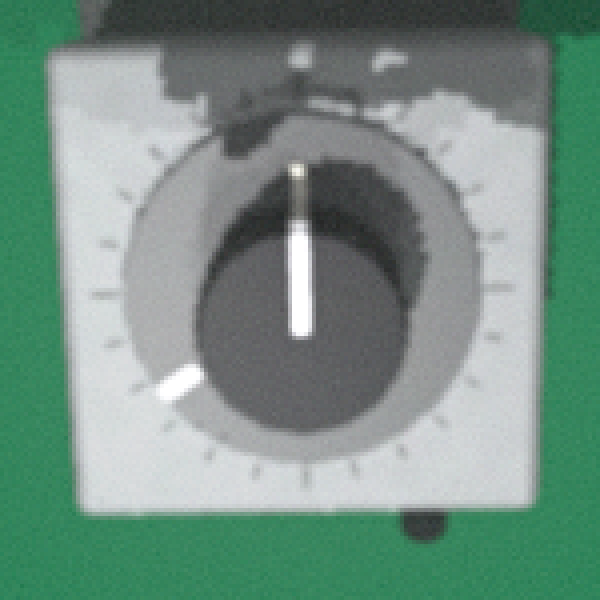

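The picture is the same as k2: the solver took the equivalent half turn. I'll look for a joint branch with q7 near +2 at a safe height, and take a sideways view for the stereo.

```bash
python3 - <<'E'
from tri import *
for k in (.14,.12,.10,.08):
  for a in (0,180,200,220):
    q=arm.solve_ik(C+k*Z,ori(a)); print(k,a,None if q is None else np.round(q,2))
arm.move_to(C+.16*Z-.08*Y+.0*X,ori(0)); s=snap('wrist','k4'); st=status.read_state(); print(st['t'],np.round(st['q'],2))
b=blobs(s); print(b)
E
```

```text
0.14 0 [-1.02  0.31  0.46  2.39  0.58  0.09  0.54]
0.14 180 [-0.53  0.29 -0.14  2.37  1.2   0.27  3.06]
0.14 200 [-1.21  0.36  0.72  2.39 -0.69  0.09 -0.97]
0.14 220 [-1.18  0.35  0.69  2.39 -0.54  0.08 -0.77]
0.12 0 [-0.85  0.34  0.27  2.38  1.23  0.11 -0.11]
0.12 180 [-0.81  0.34  0.22  2.38  1.27  0.13  3.  ]
0.12 200 [-1.21  0.43  0.76  2.39 -1.43  0.12 -0.24]
0.12 220 [-1.16  0.41  0.68  2.39 -1.3   0.08 -0.01]
0.1 0 [-0.22  0.41 -0.51  2.36  1.53  0.41 -0.38]
0.1 180 [-0.79  0.38  0.21  2.38  1.63  0.11  2.63]
0.1 200 [-0.79  0.38  0.21  2.38  1.63  0.11  2.98]
0.1 220 [ 0.18  0.58 -1.07  2.34  1.53  0.73 -2.8 ]
0.08 0 [-0.21  0.46 -0.51  2.35  1.63  0.42 -0.48]
0.08 180 [-0.78  0.43  0.21  2.38  2.04  0.11  2.23]
0.08 200 [-0.78  0.43  0.21  2.38  2.04  0.11  2.58]
0.08 220 [-0.78  0.43  0.21  2.38  2.04  0.11  2.93]
14.0833 [-1.2   0.31  0.48  2.31  0.53  0.22  0.44]
[((np.float64(225.5), np.float64(150.0)), 8), ((np.float64(216.2), np.float64(177.9)), 151)]
```

```bash
python3 - <<'E'
from tri import *
k={n:load(n) for n in ('k1','k2','k3','k4')}
F=np.column_stack([X,Y,Z])
for obs in ([('k2',323.6,178.0),('k3',322.6,177.8),('k4',216.2,177.9)],[('k1',321.1,121.9),('k2',323.6,178.0),('k3',322.6,177.8),('k4',216.2,177.9)]):
    x,e=tri([(k[n],u,v) for n,u,v in obs]); print(x.round(4),(F.T@(x-C)).round(4),e)
# index in k4 with white at wider mask / lower threshold
g=k['k4']['pixels'].min(2); c=proj(k['k4'],C+.004*Z-.02*X+.024*Y); print(c)
n,l,st,ce=cv2.connectedComponentsWithStats(((g>170)).astype(np.uint8))
print([(ce[i].round(1),st[i][4]) for i in range(1,n) if np.hypot(*(ce[i]-c))<25 and st[i][4]>5])
# knob top in top0 as check, scene0 stripe
for f in ('top0','scene0'):
    s=load(f); g=s['pixels'].min(2).astype(int); p=proj(s,C+.038*Z); w=g[int(p[1])-9:int(p[1])+10,int(p[0])-9:int(p[0])+10]; m=w<45; v,u=np.nonzero(m); print(f,p,m.sum(),u.mean()+int(p[0])-9,v.mean()+int(p[1])-9)
E
```

```text
[0.4986 0.2201 0.1132] [0.0113 0.0006 0.0474] [array([0. , 0.2]), array([-0. , -0.1]), array([-0. , -0.1])]
[0.4993 0.2201 0.1125] [0.0109 0.0007 0.0464] [array([-0.1, -0.4]), array([-0.1,  0.4]), array([-0.1,  0. ]), array([0.3, 0.1])]
[207.71984296 200.12550385]
[(array([216.3, 177.8]), np.int32(168))]
top0 [207.300116   194.37382069] 16 212.875 190.25
scene0 [407.09536906 176.61969213] 254 407.003937007874 175.95275590551182
```

The stripe triangulates 9 mm farther out along the axis, which agrees with the sizes. I'll update the centre, switch to the flipped branch and grip.

```bash
cat >> kf.py <<'E'
C=C+.009*Z
E
python3 - <<'E'
from kf import *
s=load('k2'); f=lambda u,v:(249+(u+.5)/4-.5,108+(v+.5)/4-.5)
a=np.radians(np.arange(0,360,10))
kt=circ(np.array([onax(s,*f(301.5+106.5*np.cos(t),333+104*np.sin(t)),.038,C) for t in a])); print('knob top',kt)
cb=circ(np.array([onax(s,*f(303+181*np.cos(t),290+177*np.sin(t)),.004,C) for t in a])); print('bezel',cb)
for n,u,v,h in (('tip',297,167,.005),('i0',202,375,.004),('i1',160,397,.004),('st1',299,228,.038)):
    q=onax(s,*f(u,v),h,C); d=q[:2]-cb[0]; print(n,q.round(4),np.degrees(np.arctan2(d[1],d[0])).round(1),np.hypot(*d).round(4))
c=(kt[0]+cb[0])/2
open('kf.py','a').write(f'C=C+({c[0]:.4f})*X+({c[1]:.4f})*Y\n')
arm.set_joints([-.53,.29,-.14,2.37,1.2,.27,3.0])
import importlib,kf; importlib.reload(kf); from kf import *
print(C)
st=status.read_state(); print(st['t'],st['ee_pos'],(Rn.from_quat(st['ee_rot']).as_matrix()[:,0]@X).round(2))
for k in (.12,.06,.014):
    q=arm.solve_ik(C+k*Z,ori(180)); print(k,None if q is None else np.round(q,2))
E
```

```text
knob top (array([0.00050555, 0.00029934]), np.float64(0.02110233282991597))
bezel (array([ 0.00011897, -0.00027552]), np.float64(0.04014258924271484))
tip [0.029 0.001 0.005] 2.6 0.0289
i0 [-0.018   0.0225  0.004 ] 128.5 0.029
i1 [-0.0232  0.0321  0.004 ] 125.7 0.0398
st1 [0.0219 0.0008 0.038 ] 2.8 0.0218
[0.52437806 0.22431446 0.08310737]
16.2667 [0.46855849 0.21683675 0.2005946 ] -1.0
0.12 [-0.54  0.31 -0.12  2.37  1.29  0.25  2.98]
0.06 [-0.56  0.45 -0.06  2.36  1.86  0.23  2.42]
0.014 [-0.48  0.55 -0.14  2.34  2.09  0.3   2.21]
```

```bash
cat > turn.py <<'E'
from kf import *
def turn(deg,n=5):
    q=np.array(status.read_state()['q']); W=0
    for i in range(n):
        q[6]-=np.radians(deg)/n; arm.set_joints(q); st=status.read_state(); W=max(W,np.linalg.norm(st['wrist_force']))
    arm.dwell(.2); st=status.read_state(); print('t',st['t'],'maxF',W.round(1),'tq',np.round(st['wrist_torque'],2),'w',round(st['gripper_width'],4),'q7',round(st['q'][6],3))
E
python3 - <<'E'
from turn import *
arm.move_to(C+.10*Z,ori(180)); arm.movel(C+.013*Z,ori(180),vel=.08)
st=status.read_state(); print(st['t'],np.round(st['q'],2),st['wrist_force'])
effector.clamp(60); st=status.read_state(); print(st['gripper_width'],st['grip_force'],st['wrist_force'])
turn(124)
E
```

```text
17.875 [-0.41  0.56 -0.24  2.34  2.01  0.34  2.3 ] [-0.12038054 -0.75103624  0.29369612]
0.04035699265385284 59.737088084220886 [-2.71970127  0.95879602  5.76771039]
t 21.025 maxF 5.4 tq [-0.46  1.17 -0.24] w 0.0401 q7 0.134
```

Gripped cleanly and turned 124°. I'll let go, back off along the axis and measure. From here on I only need numbers, read from blobs.

```bash
cat > chk.py <<'E'
from tri import *
import kf; C=kf.C
def chk(name):
    s=snap('wrist',name); print(status.read_state()['t'],blobs(s,C))
    # unwarp the view onto knob-top and bezel planes, read brightness against angle
    g=s['pixels'].min(2).astype(np.float32); A=np.arange(-180,180,.5)
    for n,h,rs in (('stripe',.038,np.arange(.008,.019,.001)),('pointer',.005,np.arange(.024,.0295,.001)),('index',.004,np.arange(.031,.039,.001))):
        p=np.array([[proj(s,C+h*Z+r*(np.cos(np.radians(a))*X+np.sin(np.radians(a))*Y)) for a in A] for r in rs]).astype(np.float32)
        v=cv2.remap(g,p[...,0],p[...,1],1).mean(0); m=v>.5*(v.max()+np.median(v)); m&=np.abs((A-A[v.argmax()]+180)%360-180)<15
        print(n,'peak',A[v.argmax()],'cent',(A[m]*v[m]).sum()/v[m].sum() if m.any() else None,v.max(),np.median(v))
    return s
E
python3 - <<'E'
from chk import *
effector.open_gripper(); st=status.read_state(); p=np.array(st['ee_pos'])
arm.movel(p+.09*Z,None,vel=.15)
try: arm.move_to(C+.15*Z,ori(0))
except arm.PlanningError as e: print('plan',e)
s=chk('k5'); print(np.round(status.read_state()['q'],2))
c=proj(s,C+.02*Z).astype(int); a=s['pixels'][max(c[1]-75,0):c[1]+75,c[0]-75:c[0]+75,::-1]; cv2.imwrite('pics/k5c.png',cv2.resize(a,None,fx=4,fy=4,interpolation=3))
E
```

```text
23.125 [((np.float64(334.3), np.float64(200.4)), 149), ((np.float64(291.9), np.float64(204.1)), 77), ((np.float64(348.9), np.float64(199.5)), 15)]
stripe peak -126.0 cent -124.43958117172667 255.0 101.27832
pointer peak -139.0 cent -140.2355423992142 254.5957 112.66145
index peak 126.0 cent 126.7474398238855 255.0 155.01184
[-0.71  0.24  0.07  2.37  0.95  0.24  0.17]
```

View pics/k5c.png

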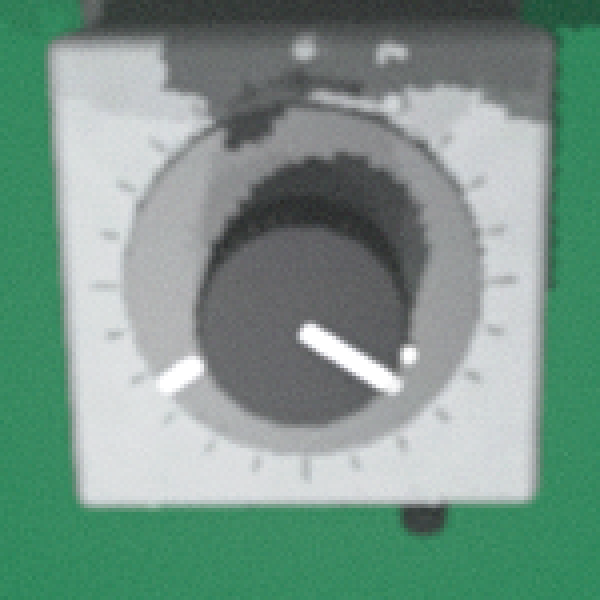

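k5 shows the knob turned the other way: the stripe runs toward (395,385), the pointer is at (408,355), and the index is still at (180,375). So +q7 is counter-clockwise seen from outside. Going on in the same direction by about 109° is the shorter way, so I'll regrip with the pads clear of the pointer.

```bash
cat >> chk.py <<'E'
def ang(s,u,v,h):
    q=onax(s,u,v,h,C); return np.degrees(np.arctan2(q[1],q[0])).round(1),np.hypot(q[0],q[1]).round(4)
E
python3 - <<'E'
from chk import *
from turn import turn
s=load('k5'); print('ptr',ang(s,348.9,199.5,.005),'idx',ang(s,291.9,204.1,.004))
arm.set_joints([-.53,.29,-.14,2.37,1.2,.27,3.0])
arm.move_to(C+.10*Z,ori(200)); arm.movel(C+.013*Z,ori(200),vel=.08)
st=status.read_state(); q7=st['q'][6]; print(st['t'],np.round(st['q'],2),st['wrist_force'])
assert q7>1.5
effector.clamp(60); print(status.read_state()['gripper_width'])
turn(108)
effector.open_gripper(); p=np.array(status.read_state()['ee_pos']); arm.movel(p+.09*Z,None,vel=.15)
arm.move_to(C+.15*Z,ori(0)); s=chk('k6'); print(np.round(status.read_state()['q'],2))
E
```

```text
ptr (np.float64(-123.1), np.float64(0.0285)) idx (np.float64(126.8), np.float64(0.034))
29.6583 [-1.28  0.89  1.08  2.38  4.32  0.61  0.22] [ 0.52601249  0.95309638 -0.15709578]Traceback (most recent call last):
  File "<stdin>", line 7, in <module>
AssertionError
```

The arm picked another branch (q7 = 0.22), but that leaves enough range for the turn, so I'll carry on from here.

```bash
python3 - <<'E'
from chk import *
from turn import turn
effector.clamp(60); print(status.read_state()['gripper_width'])
turn(109)
effector.open_gripper(); p=np.array(status.read_state()['ee_pos']); arm.movel(p+.09*Z,None,vel=.15)
try: arm.move_to(C+.15*Z,ori(0))
except arm.PlanningError as e: print('plan',e)
s=chk('k6'); print(np.round(status.read_state()['q'],2))
E
```

```text
0.04035801034647776
t 32.6 maxF 4.0 tq [-0.67  1.02 -0.11] w 0.0401 q7 -1.676
36.7333 [((np.float64(310.8), np.float64(201.6)), 145), ((np.float64(292.1), np.float64(204.2)), 79)]
stripe peak 128.0 cent 129.23884129194116 255.0 97.847916
pointer peak 144.5 cent 144.74375716041192 254.80078 108.96069
index peak 126.0 cent 126.74542219760589 255.0 151.06946
[ 0.2   0.41 -1.07  2.34  1.3   0.63 -0.17]
```

The stripe reads 129.2° against the index at 126.7°, which is inside the 6° tolerance. The pointer itself is hidden here, so I'll check it from the uphill side.

```bash
python3 - <<'E'
from chk import *
for a in (180,130,100):
    q=arm.solve_ik(C+.14*Z,ori(a)); print(a,None if q is None else np.round(q,2))
arm.move_to(C+.14*Z,ori(130)); st=status.read_state(); x=Rn.from_quat(st['ee_rot']).as_matrix()[:,0]; print('tool x at',np.degrees(np.arctan2(x@Y,x@X)))
s=chk('k7')
for b,n in blobs(s,C): print(b,n,ang(s,*b,.005))
E
```

```text
180 [ 0.28  0.51 -1.22  2.34  1.38  0.75  2.91]
130 [ 0.28  0.5  -1.21  2.34  1.37  0.74  2.04]
100 [ 0.27  0.49 -1.19  2.34  1.37  0.73  1.52]
tool x at 129.98230990208612
38.6917 [((np.float64(322.4), np.float64(153.3)), 102), ((np.float64(321.4), np.float64(184.1)), 132)]
stripe peak 128.0 cent 128.4720242522011 255.0 64.21018
pointer peak 128.5 cent 129.25942641430396 253.90625 110.075195
index peak 126.0 cent 126.52802184220613 255.0 123.231445
(np.float64(322.4), np.float64(153.3)) 102 (np.float64(127.9), np.float64(0.0299))
(np.float64(321.4), np.float64(184.1)) 132 (np.float64(125.5), np.float64(0.0036))
```

From this side the pointer is at 129° and the index at 126.5°. That is about 1.2 mm at the tip, within the 3 mm limit, and the index hasn't moved. The gripper is clear of everything, so I'm handing in.

```bash
python3 - <<'E'
from h import *
print(status.read_state()['wrist_force']); print(ticket.close_job())
E
```

```text
[-0.25685567  0.74527685 -1.0602433 ]
the job is handed in; nothing more can be done
None
```

The job is handed in, with no verdict returned: the hub stands within about 1 mm of the ring's centre, and the knob's pointer is about 1.2 mm (2.5°) from the index line, after I first turned it the wrong way and carried on round; the bezel did not turn, and the caliper and shaft were not touched.

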